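Load the shaker and start its coded programme

TASK

Stand every stoppered flask that is on the bench upright on the shaker's platform. Then set the console's three dials, from the left as seen from the robot, to the programme code 5-2-7, and only then press its keys one after another: first the square key, then the long key, then the round key, each held fully down for a moment and let up again before the next. Leave the beakers and the wash bottle where they are, and finish with all the flasks still upright on the platform and the dials still on the code.

Things in the scene. Friction and masses are not known exactly. Their poses are not given: they have to be found in the camera images.
- flask_1_mid (a point): centre (half-way up) of a stoppered conical glass flask, all five alike, 132 mm tall, on the bench at the start; some are absent (None) in a given run. z is the flask's axis, up. Flat base 72 mm across, the cone narrows to 28 mm at 72 mm height, straight neck 28 mm wide from 72 to 118 mm above the base (take it there, 24 to 40 mm above this point), black stopper 30 mm wide on top. 0.13 kg, give or take
- flask_2_mid (a point): centre (half-way up) of a stoppered conical glass flask, all five alike, 132 mm tall, on the bench at the start; some are absent (None) in a given run. z is the flask's axis, up. Flat base 72 mm across, the cone narrows to 28 mm at 72 mm height, straight neck 28 mm wide from 72 to 118 mm above the base (take it there, 24 to 40 mm above this point), black stopper 30 mm wide on top. 0.13 kg, give or take
- flask_3_mid (a point): centre (half-way up) of a stoppered conical glass flask, all five alike, 132 mm tall, on the bench at the start; some are absent (None) in a given run. z is the flask's axis, up. Flat base 72 mm across, the cone narrows to 28 mm at 72 mm height, straight neck 28 mm wide from 72 to 118 mm above the base (take it there, 24 to 40 mm above this point), black stopper 30 mm wide on top. 0.13 kg, give or take
- flask_4_mid (a point): centre (half-way up) of a stoppered conical glass flask, all five alike, 132 mm tall, on the bench at the start; some are absent (None) in a given run. z is the flask's axis, up. Flat base 72 mm across, the cone narrows to 28 mm at 72 mm height, straight neck 28 mm wide from 72 to 118 mm above the base (take it there, 24 to 40 mm above this point), black stopper 30 mm wide on top. 0.13 kg, give or take
- flask_5_mid (a point): centre (half-way up) of a stoppered conical glass flask, all five alike, 132 mm tall, on the bench at the start; some are absent (None) in a given run. z is the flask's axis, up. Flat base 72 mm across, the cone narrows to 28 mm at 72 mm height, straight neck 28 mm wide from 72 to 118 mm above the base (take it there, 24 to 40 mm above this point), black stopper 30 mm wide on top. 0.13 kg, give or take
- platform (a point): centre of the top surface of the orbital shaker's square platform, 70 mm above the bench; axes along the platform's sides, z up. Inside its rim (6 mm thick, 15 mm high) the platform measures 260 by 260 mm: room for four flasks, for instance at 58 mm either way from the centre along x and y. The shaker is fixed, does not move, and stands on either side of the flasks from run to run
- console: the control console, a fixed grey box 210 by 300 mm with a level top panel 60 mm above the bench; origin on the bench below the panel's middle, x away from the robot, y to the left, z up. Far row: three black dials in a row along y, 95 mm apart. Near row, 107 mm nearer the robot: three grey spring keys 85 mm apart, from the left square, round, long
- dial_left_grip (a point): the left dial (as seen from the robot): on its axis, 34 mm above the panel, at the height to grip its bar (16 mm thick, 62 mm long, from 12 to 46 mm above the panel, over a 62 mm round skirt). The pointer, with a white line, is one end of the bar
- dial_left (a joint): angle of the left dial, rad: 0 when its pointer is at number 0 (the long thick mark, on the robot's side, the console's -x), growing clockwise seen from above; nine marks 0 to 8, pi/6 (30 degrees) apart, so number N is at N*pi/6. Stops at 0 and 4.19; no clicks, turns against slight friction (0.04 N m) and stays where left
- dial_middle_grip (a point): the middle dial (as seen from the robot): on its axis, 34 mm above the panel, at the height to grip its bar (16 mm thick, 62 mm long, from 12 to 46 mm above the panel, over a 62 mm round skirt). The pointer, with a white line, is one end of the bar
- dial_middle (a joint): angle of the middle dial, rad: 0 when its pointer is at number 0 (the long thick mark, on the robot's side, the console's -x), growing clockwise seen from above; nine marks 0 to 8, pi/6 (30 degrees) apart, so number N is at N*pi/6. Stops at 0 and 4.19; no clicks, turns against slight friction (0.04 N m) and stays where left
- dial_right_grip (a point): the right dial (as seen from the robot): on its axis, 34 mm above the panel, at the height to grip its bar (16 mm thick, 62 mm long, from 12 to 46 mm above the panel, over a 62 mm round skirt). The pointer, with a white line, is one end of the bar
- dial_right (a joint): angle of the right dial, rad: 0 when its pointer is at number 0 (the long thick mark, on the robot's side, the console's -x), growing clockwise seen from above; nine marks 0 to 8, pi/6 (30 degrees) apart, so number N is at N*pi/6. Stops at 0 and 4.19; no clicks, turns against slight friction (0.04 N m) and stays where left
- key_square_top (a point): centre of the top face of the square key, 34 by 34 mm, left of the near row, 14 mm above the panel when up
- key_square (a joint): how far the square key is pressed, m: 0 up, 0.006 fully down (5 N); it springs back
- key_long_top (a point): centre of the top face of the long key, 22 by 60 mm (long along the console's y), right of the near row, 14 mm above the panel when up
- key_long (a joint): how far the long key is pressed, m: 0 up, 0.006 fully down (5 N); it springs back
- key_round_top (a point): centre of the top face of the round key, 36 mm across, in the middle of the near row, 14 mm above the panel when up
- key_round (a joint): how far the round key is pressed, m: 0 up, 0.006 fully down (5 N); it springs back
- beaker_a: glass beaker, 80 mm wide, 95 mm tall, beyond the flasks; origin under its base; to be left alone
- beaker_b: glass beaker, 66 mm wide, 75 mm tall, beyond the flasks; origin under its base; to be left alone
- wash_bottle: white wash bottle, 64 mm wide, 190 mm tall with its spout, beyond the flasks; origin under its base; to be left alone
Mind the look-alikes: they are no part of the job. Leave any purple look-alike of the part that bears flask_4_mid alone.

How it is judged (in metres and radians):
On the way, in this order (a step that is already met when the one before it is completed fails the run):
1. every flask stands upright on the platform, let go (x of flask_1_mid in the frame of platform between -0.105 and 0.105 m and y of flask_1_mid in the frame of platform between -0.105 and 0.105 m and z of flask_1_mid in the frame of platform between 0.057 and 0.075 m and angle between each of flask_1_mid, flask_2_mid, flask_3_mid, flask_4_mid, flask_5_mid's own z axis and vertical below 0.12 rad and contact force between each of flask_1, flask_2, flask_3, flask_4, flask_5 and the fingers below 0.3 N and x of flask_2_mid in the frame of platform between -0.105 and 0.105 m and y of flask_2_mid in the frame of platform between -0.105 and 0.105 m and z of flask_2_mid in the frame of platform between 0.057 and 0.075 m and x of flask_3_mid in the frame of platform between -0.105 and 0.105 m and y of flask_3_mid in the frame of platform between -0.105 and 0.105 m and z of flask_3_mid in the frame of platform between 0.057 and 0.075 m and x of flask_4_mid in the frame of platform between -0.105 and 0.105 m and y of flask_4_mid in the frame of platform between -0.105 and 0.105 m and z of flask_4_mid in the frame of platform between 0.057 and 0.075 m and x of flask_5_mid in the frame of platform between -0.105 and 0.105 m and y of flask_5_mid in the frame of platform between -0.105 and 0.105 m and z of flask_5_mid in the frame of platform between 0.057 and 0.075 m), for 0.3 s.
2. the dials read 5, 2 and 7 from the left, let go (value of joint dial_left between 2.468 and 2.768 rad and value of joint dial_middle between 0.897 and 1.197 rad and value of joint dial_right between 3.515 and 3.815 rad and contact force between each of dial_left, dial_middle, dial_right and the fingers below 0.3 N), for 0.3 s.
3. the square key is pressed fully, the other keys up, the dials on the code (value of joint key_square above 0.0045 m and value of joint each of key_long, key_round below 0.002 m and value of joint dial_left between 2.468 and 2.768 rad and value of joint dial_middle between 0.897 and 1.197 rad and value of joint dial_right between 3.515 and 3.815 rad), for 0.1 s.
4. the long key is pressed fully, the other keys up, the dials on the code (value of joint key_long above 0.0045 m and value of joint each of key_square, key_round below 0.002 m and value of joint dial_left between 2.468 and 2.768 rad and value of joint dial_middle between 0.897 and 1.197 rad and value of joint dial_right between 3.515 and 3.815 rad), for 0.1 s.
5. the round key is pressed fully, the other keys up, the dials on the code (value of joint key_round above 0.0045 m and value of joint each of key_square, key_long below 0.002 m and value of joint dial_left between 2.468 and 2.768 rad and value of joint dial_middle between 0.897 and 1.197 rad and value of joint dial_right between 3.515 and 3.815 rad), for 0.1 s.
At the end, for the whole second after the job is handed in: all flasks present stand upright (within 7 degrees) and at rest inside the platform's rim, released; the dials are within 0.15 rad (8.6 degrees) of 5, 2 and 7 from the left; all keys are up (all of step 1 and value of joint dial_left between 2.468 and 2.768 rad and value of joint dial_middle between 0.897 and 1.197 rad and value of joint dial_right between 3.515 and 3.815 rad and value of joint each of key_square, key_long, key_round below 0.002 m and linear speed of each of flask_1, flask_2, flask_3, flask_4, flask_5 below 0.03 m/s); the robot touches nothing.
It fails at once if a key is pressed while a dial is off the code (value of joint any of key_square, key_long, key_round above 0.004 m and not (value of joint dial_left between 2.468 and 2.768 rad and value of joint dial_middle between 0.897 and 1.197 rad and value of joint dial_right between 3.515 and 3.815 rad)).
It fails at once if two keys are pressed at once (value of joint each of key_square, key_long above 0.004 m or value of joint each of key_square, key_round above 0.004 m or value of joint each of key_long, key_round above 0.004 m).
It fails at once if the beaker is moved by more than 3 cm (distance of beaker_a from where it was at the start of the episode above 0.03 m).
It fails at once if the beaker is moved by more than 3 cm (distance of beaker_b from where it was at the start of the episode above 0.03 m).
It fails at once if the wash bottle is moved by more than 3 cm (distance of wash_bottle from where it was at the start of the episode above 0.03 m).
Of flask_1, flask_2, flask_3, flask_4, flask_5 only 2 to 4 are there at a start; the rules pass over those that are not, and their reading is None.
At some moment in a run one of flask_1, flask_2, flask_3, flask_4, flask_5 may be knocked a few centimetres aside while the robot is not near it.
It also fails if it takes over 210 s, if anything falls off the work surface, if the arm or the gripper's body presses on something with over 40 N, if the wrist force passes 120 N, or if a joint passes its speed limit or range.

ROBOT

A 6-joint arm with a two-finger parallel gripper is mounted at the origin on the work surface. World frame = base frame: x ahead of the robot, y to its left, z up, the work surface at z = 0. Lengths are in mm, angles in rad, forces in N, time in s.
With the tool pointing down it reaches from about 400 to 825 mm from the base axis. Payload 7 kg.
Tool frame: the origin (TCP) lies at the very end of the fingers, on their centre line; the grasp point (between the pads) lies bot.hold_point_z behind it (bot.hold_point_z is the distance from the TCP to the grasp point, in mm); x points along the fingers, z is the direction in which the jaws open and shut, and the axes are right-handed (so a half turn about x gives the same grasp; the last joint's range is limited). The gripper opens to 88 mm and grips with 3 to 60 N. Pads are 19 mm wide; open, the fingers measure 130 mm over their backs; the gripper's body (78 mm by 193 mm) begins 47 mm behind the grasp point.
Start: joints at [-0.902, 0.359, 0.012, 0, -1.224, -0.288], TCP at [250.845, -626.635, 226.561] pointing down, gripper open.
Joint ranges: [-3.07, 3.07], [-1.43, 2.12], [-1.02, 1.25], [-3.03, 1.67], [-3.05, -0], [-3.03, 3.03]. Speed limits (rad/s): [2.39, 2.39, 3.01, 3.14, 3.14, 3.14].

INTERFACE

Orientations are given as a 3x3 rotation matrix whose columns are the frame's x, y, z axes.
In Python, from cell import bot gives the robot as it stands.
- The arm moves only by the tool apply_moves, never from a script. Its argument "increments" is a list of rows, each a list of 3 entries, a list of its own where there are three numbers: the gripper's target within -1 to 1 (shut at 1, half-way at 0, fully open at -1), then the shift along the world's x, y, z in cm, then the turn about the world's z in degrees. A call has 1 to 8 rows; each row is the pose to reach, as a shift and turn from the pose commanded when the call began; what a row does not reach only later rows make up. A row lasts 1/10 s, in which the tool goes at most 50 mm and 8.59 degrees, less where a joint would pass 70% of its speed; a pose out of reach is approached as far as the arm can. A call with a gripper value outside its range is refused whole. The fingers move at their own pace and stop on an object; "newtons" is the grip in N (left out, the last holds). Time passes only in rows, so rows that repeat a pose let the fingers close. It gives the time, the measured TCP pose, the force and the opening at its end, in the units of the state.
- bot.sense(): the state, without advancing time (a new reading comes with each control period).
- bot.camera(name): name is "scene" or "top"; returns the picture (384x512x3 uint8, blue, green, red); there is no depth.
- bot.camera_model(name): a dict with "mtx" (3x3 intrinsics, pixels), "dist_coeffs" ([k1, k2, p1, p2, k3] as OpenCV has them; the pictures are not rectified), "extrinsics" (4x4, takes a point from camera to world coordinates). Camera axes: x right, y up, looking along -z (the intrinsics and any distortion apply to the point x, -y, -z); pixel columns grow to the right and rows downward; lengths in mm; the calibration is good to about 2 mm. A picture is of the moment at which its call begins. camera_model takes no time and is no camera call.
- bot.close_job(): hands the job in, once; it reports no verdict.
The state is a dict: "time_s": time; "joints": joint angles; "joint_velocities": joint speeds; "joint_efforts": joint torques, N m; "tcp_pos": TCP position; "ee_rot": TCP orientation; "wrist_force": force on the tool from outside, world axes, zero at the start; "ft_torque": the same for the moment, N m; "gripper_width": opening from 0.0 (shut) to 1.0 (fully open).
Only numpy, scipy, OpenCV 4.12 (cv2) and the standard library are available. Lean on these libraries where they do the work, as an engineer would, in place of code of your own. Each camera call takes 0.05 s, during which the arm holds its last target. There are 200 camera calls.

## Working session

There is one attempt and no reset: what is moved stays moved. The work goes in short steps, Python scripts to look and compute and a tool call to move; the robot and the scene stay as the last step left them, time stands still between calls to the robot, and variables do not carry over. Pictures are saved under pics/ and viewed, about 12 in all and at most 16, crops included, and the job is handed in when it is done.

Besides the shell and the picture viewer there is one more tool, called after "Call:" in YAML: its name, and indented under it one key for each argument. apply_moves: Moves the arm, as the interface text tells. Its arguments: {"type":"object","properties":{"increments":{"type":"array","items":{"type":"array"}},"newtons":{"type":"number"}},"required":["increments"]}

```bash
ls; mkdir -p pics
python3 - <<'E'
from cell import bot
import cv2,numpy as np
for n in("scene","top"):
    im=bot.camera(n);cv2.imwrite(f"pics/{n}0.png",im)
    m=bot.camera_model(n);print(n,np.round(m["mtx"],1).tolist(),m["dist_coeffs"],np.round(m["extrinsics"],3).tolist())
s=bot.sense();print(s,bot.hold_point_z)
a=[cv2.imread(f"pics/{n}0.png") for n in("scene","top")]
E
```

```text
pics
scene [[393.0, 0.0, 250.9], [0.0, 393.0, 185.6], [0.0, 0.0, 1.0]] [-0.03276244  0.          0.          0.          0.        ] [[0.013, -0.756, 0.654, 1406.919], [1.0, -0.002, -0.022, -30.944], [0.017, 0.654, 0.756, 1000.232], [0.0, 0.0, 0.0, 1.0]]
top [[403.9, 0.0, 253.1], [0.0, 403.9, 187.7], [0.0, 0.0, 1.0]] [-0.10326817  0.          0.          0.          0.        ] [[-0.006, 0.993, -0.122, 461.811], [-1.0, -0.006, 0.001, 1.545], [0.0, 0.122, 0.993, 1244.054], [0.0, 0.0, 0.0, 1.0]]
{'time_s': 0.1, 'joints': array([-9.01959923e-01,  3.59320555e-01,  1.11936716e-02, -3.14297546e-04,
       -1.22409498e+00, -2.88099551e-01]), 'joint_velocities': array([ 0.00067279, -0.0009952 ,  0.00229335, -0.00189526,  0.00027335,
       -0.00037506]), 'joint_efforts': array([-1.60344749e-03, -5.84160340e+01,  2.93753529e+01,  7.01553494e+00,
        1.01760085e-02, -5.83852352e-05]), 'tcp_pos': array([ 250.66104654, -626.28507949,  225.73071175]), 'ee_rot': array([[-6.52021174e-04, -9.28430789e-01, -3.71504838e-01],
       [ 1.30167717e-03, -3.71505390e-01,  9.28429885e-01],
       [-9.99998940e-01,  1.21776576e-04,  1.45074655e-03]]), 'wrist_force': array([0.24160809, 0.05630961, 0.33387258]), 'ft_torque': array([0.01359657, 0.00534735, 0.00885312]), 'gripper_width': 1.0040448144111171} 18.8
```

View pics/scene0.png

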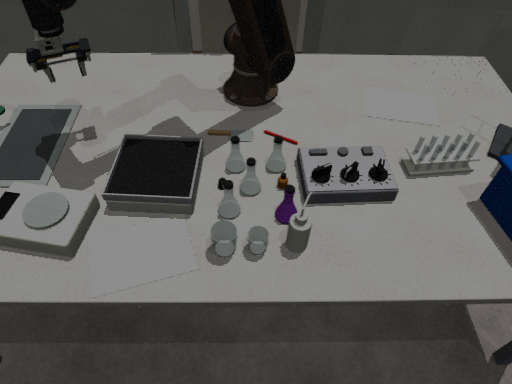

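View pics/top0.png

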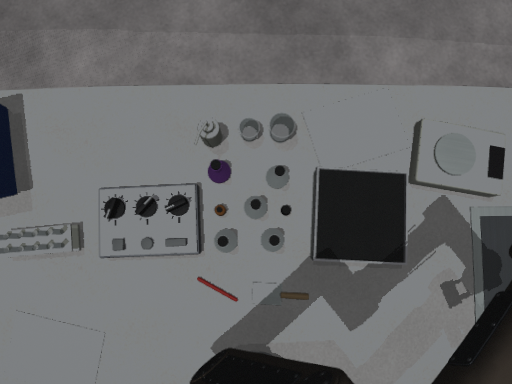

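Scene view: clear flasks at about (235,155), (276,155), (250,178) and (229,200). Look-alikes are the purple flask (286,207), the amber bottle (283,181), a loose black stopper (222,183) and the beakers (223,238) and (258,240). The top view shows the same four stoppers at about (223,241), (274,240), (255,204) and (280,171), with the purple flask at (219,170). The console is left at (148,220) and the platform right at (361,216).

```bash
cat > h.py <<'E'
from cell import bot
import cv2,numpy as np
def ray(n,px):
    m=bot.camera_model(n);K=np.array(m["mtx"]);E=np.array(m["extrinsics"])
    u=cv2.undistortPoints(np.float64(px).reshape(-1,1,2),K,np.array(m["dist_coeffs"])).reshape(-1,2)
    d=np.c_[u[:,0],-u[:,1],-np.ones(len(u))]@E[:3,:3].T
    return E[:3,3],d
def plane(n,px,z):
    o,d=ray(n,px);return o+d*((z-o[2])/d[:,2])[:,None]
def proj(n,P):
    m=bot.camera_model(n);E=np.linalg.inv(np.array(m["extrinsics"]))
    F=np.diag([1,-1,-1.])
    return cv2.projectPoints(np.float64(P).reshape(-1,1,3),cv2.Rodrigues(F@E[:3,:3])[0],F@E[:3,3],np.array(m["mtx"]),np.array(m["dist_coeffs"]))[0].reshape(-1,2)
def blobs(im,x0,y0,x1,y1,thr=45,amin=15,amax=400):
    g=im[y0:y1,x0:x1].max(2);mk=(g<thr).astype(np.uint8)
    n,l,s,c=cv2.connectedComponentsWithStats(mk)
    return [(np.round(c[i]+[x0,y0],1).tolist(),int(s[i,4]),s[i,:4].tolist()) for i in range(1,n) if amin<=s[i,4]<=amax]
E
python3 - <<'E'
from h import *
t=cv2.imread("pics/top0.png");s=cv2.imread("pics/scene0.png")
print("top")
for b in blobs(t,200,150,300,255):print(b,plane("top",[b[0]],132)[0].round(),plane("top",[b[0]],125)[0].round())
print("scene")
for b in blobs(s,205,125,310,225):print(b,plane("scene",[b[0]],125)[0].round())
for n,im,r in(("t",t,(195,155,305,255)),("c",t,(95,180,205,262))):
    cv2.imwrite(f"pics/{n}1.png",cv2.resize(im[r[1]:r[3],r[0]:r[2]],None,fx=7,fy=7,interpolation=cv2.INTER_CUBIC)[:600])
# platform dark
g=t[150:280,300:420].max(2);c=max(cv2.findContours((g<40).astype(np.uint8),0,2)[0],key=cv2.contourArea)
print(cv2.minAreaRect(c))
bx=cv2.boxPoints(cv2.minAreaRect(c))+[300,150];print(bx.tolist());P=plane("top",bx,70);print(P.round(),P.mean(0))
E
```

```text
top
([215.3, 164.5], 76, [11, 10, 10, 10]) [664. 106. 132.] [665. 106. 125.]
([279.3, 170.5], 75, [75, 16, 10, 10]) [646. -73. 132.] [647. -73. 125.]
([255.2, 203.8], 73, [51, 49, 9, 10]) [553.  -5. 132.] [554.  -5. 125.]
([285.5, 209.8], 74, [81, 55, 10, 10]) [536. -89. 132.] [536. -89. 125.]
([219.0, 209.2], 23, [17, 57, 5, 5]) [539.  95. 132.] [539.  95. 125.]
([200.0, 239.5], 24, [0, 78, 1, 24]) [456. 147. 132.] [456. 148. 125.]
([273.9, 239.8], 74, [70, 85, 9, 11]) [454. -56. 132.] [454. -56. 125.]
([222.5, 240.8], 80, [18, 86, 10, 10]) [452.  85. 132.] [452.  86. 125.]
scene
([234.7, 139.5], 53, [26, 11, 8, 8]) [450. -56. 125.]
([278.2, 139.4], 52, [70, 11, 8, 8]) [449.  86. 125.]
([301.2, 177.5], 125, [92, 29, 10, 47]) [617. 146. 125.]
([250.7, 161.6], 55, [42, 33, 8, 8]) [551.  -5. 125.]
([283.1, 175.6], 25, [76, 48, 5, 6]) [610.  92. 125.]
([224.7, 184.0], 124, [13, 53, 15, 12]) [644. -83. 125.]
([286.4, 187.8], 108, [73, 58, 17, 11]) [658.  98. 125.]
((61.51845932006836, 65.51994323730469), (87.85810089111328, 89.16484069824219), 2.2025983333587646)
[[315.9084243774414, 258.38109588623047], [319.3353042602539, 169.2821273803711], [407.1284942626953, 172.6587905883789], [403.7016143798828, 261.7577590942383]]
[[ 399. -180.   70.]
 [ 659. -196.   70.]
 [ 648. -460.   70.]
 [ 385. -438.   70.]] [ 522.86310608 -318.37324801   70.        ]
```

View pics/t1.png

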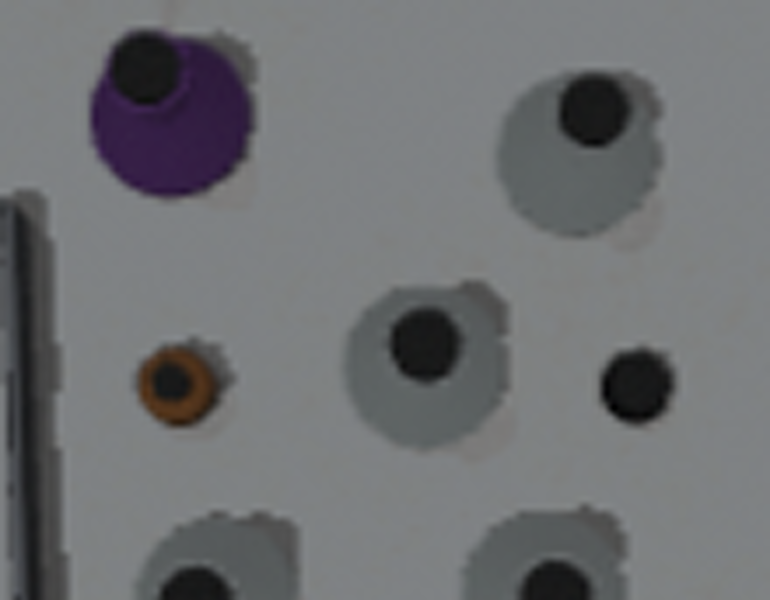

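View pics/c1.png

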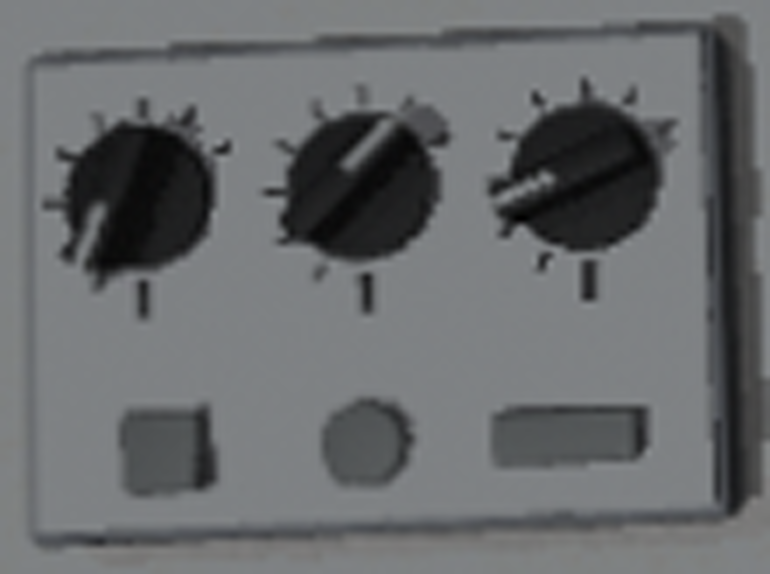

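The crop confirms four clear flasks. The purple one at (664,106), the loose stopper at (536,-89) and the amber bottle stay put. Flask positions from the two views agree to about 2 mm: (453,-56), (451,86), (553,-5), (646,-76). The platform centre is about (520,-318).

Call:
apply_moves:
  increments:
    - [-1,[20.2,57,1.5],-22]
    - [-1,[20.2,57,1.5],-22]
    - [-1,[20.2,57,1.5],-22]
    - [-1,[20.2,57,1.5],-22]
    - [-1,[20.2,57,1.5],-22]
    - [-1,[20.2,57,1.5],-22]
    - [-1,[20.2,57,1.5],-22]
    - [-1,[20.2,57,1.5],-22]
  newtons: 15

```text
time_s: 0.9
tcp_pos: [384.0, -249.1, 236.5]
ee_rot: [[0.0, -1.0, 0.003], [0.0, 0.003, 1.0], [-1.0, -0.0, 0.0]]
wrist_force: [1.2, 0.2, 0.7]
gripper_width: 0.996
```

Call:
apply_moves:
  increments:
    - [-1,[6.9,19.3,-2],0]
    - [-1,[6.9,19.3,-2],0]
    - [-1,[6.9,19.3,-2],0]
    - [-1,[6.9,19.3,-2],0]
    - [-1,[6.9,19.3,-2],0]
    - [-1,[6.9,19.3,-6.5],0]
    - [-1,[6.9,19.3,-6.5],0]

```text
time_s: 1.6
tcp_pos: [449.5, -58.0, 167.2]
ee_rot: [[-0.008, -1.0, 0.003], [-0.001, 0.003, 1.0], [-1.0, 0.008, -0.001]]
wrist_force: [-0.4, 0.7, -0.4]
gripper_width: 1.001
```

```bash
cat > look.py <<'E'
from h import *
import sys
t=bot.camera("top");s=bot.camera("scene");n=sys.argv[1]
cv2.imwrite(f"pics/t{n}.png",t);cv2.imwrite(f"pics/s{n}.png",s)
for b in blobs(t,200,150,300,255):print("T",b[0],b[1],plane("top",[b[0]],132)[0].round())
for b in blobs(s,205,125,310,225,amax=150):print("S",b[0],b[1],plane("scene",[b[0]],125)[0].round())
x=bot.sense();print(x["time_s"],x["tcp_pos"].round(1),x["joints"].round(2),round(x["gripper_width"],2))
E
python3 look.py a
```

```text
T [215.3, 164.4] 74 [664. 106. 132.]
T [279.3, 170.4] 74 [646. -73. 132.]
T [255.1, 204.0] 70 [552.  -5. 132.]
T [285.4, 209.1] 68 [538. -88. 132.]
T [219.0, 209.0] 21 [539.  95. 132.]
T [285.5, 221.6] 168 [503. -88. 132.]
T [234.3, 234.2] 375 [470.  53. 132.]
T [290.5, 242.5] 52 [ 446. -101.  132.]
S [234.7, 139.3] 61 [449. -57. 125.]
S [278.2, 139.3] 53 [448.  86. 125.]
S [301.3, 177.6] 121 [618. 146. 125.]
S [250.5, 161.4] 59 [550.  -6. 125.]
S [283.0, 175.5] 26 [609.  91. 125.]
S [224.7, 183.6] 136 [642. -83. 125.]
S [286.7, 188.0] 103 [659.  99. 125.]
1.7 [452.5 -58.5 171.5] [ 0.31  0.04 -0.53  0.   -1.   -1.88] 1.0
```

Call:
apply_moves:
  increments:
    - [-1,[0,0.2,-5],0]
    - [-1,[0,0.2,-9.1],0]
    - [-1,[0,0.2,-9.1],0]
    - [1,[0,0.2,-9.1],0]
    - [1,[0,0.2,-9.1],0]
    - [1,[0,0.2,-9.1],0]
    - [1,[0,0.2,-9.1],0]
    - [1,[0,0.2,-9.1],0]

```text
time_s: 2.5
tcp_pos: [453.5, -55.9, 81.4]
ee_rot: [[0.002, -1.0, 0.003], [0.0, 0.003, 1.0], [-1.0, -0.002, 0.0]]
wrist_force: [0.8, -0.7, -0.1]
gripper_width: 0.607
```

Call:
apply_moves:
  increments:
    - [1,[0,0,0],0]
    - [1,[0,0,0],0]
    - [1,[0,0,0],0]
    - [1,[0,0,0],0]
    - [1,[0,0,0],0]
    - [1,[0,0,2],0]
    - [1,[0,0,5],0]
    - [1,[0,0,9],0]

```text
time_s: 3.3
tcp_pos: [451.5, -56.2, 169.9]
ee_rot: [[-0.004, -1.0, 0.004], [-0.001, 0.004, 1.0], [-1.0, 0.004, -0.001]]
wrist_force: [1.3, 0.7, -1.4]
gripper_width: 0.331
```

Call:
apply_moves:
  increments:
    - [1,[0.5,-1,2],0]
    - [1,[2,-5,3],0]
    - [1,[3.5,-9,3],0]
    - [1,[5,-13,3],0]
    - [1,[6.5,-17,3],0]
    - [1,[8,-21,3],0]
    - [1,[9.5,-25,3],0]
    - [1,[11,-28.5,3],0]
  newtons: 20

```text
time_s: 4.1
tcp_pos: [563.0, -342.9, 199.6]
ee_rot: [[-0.001, -1.0, 0.004], [0.001, 0.004, 1.0], [-1.0, 0.001, 0.001]]
wrist_force: [0.5, 0.4, -1.1]
gripper_width: 0.332
```

Call:
apply_moves:
  increments:
    - [1,[1.4,-3.4,0],0]
    - [1,[1.6,-3.5,-1],0]
    - [1,[1.6,-3.5,-2],0]
    - [1,[1.6,-3.5,-2],0]

```text
time_s: 4.5
tcp_pos: [577.5, -374.8, 177.6]
ee_rot: [[-0.004, -1.0, 0.004], [0.002, 0.004, 1.0], [-1.0, 0.004, 0.002]]
wrist_force: [-0.1, 0.1, -1.4]
gripper_width: 0.327
```

```bash
python3 look.py b
```

```text
T [215.3, 164.4] 74 [664. 106. 132.]
T [279.3, 170.4] 74 [646. -73. 132.]
T [255.1, 204.0] 70 [552.  -5. 132.]
T [219.1, 209.1] 22 [539.  95. 132.]
T [285.4, 209.9] 71 [536. -88. 132.]
T [200.0, 243.5] 16 [445. 147. 132.]
T [222.3, 240.7] 77 [452.  86. 132.]
S [278.2, 139.4] 51 [449.  86. 125.]
S [301.3, 177.8] 116 [619. 146. 125.]
S [250.7, 161.6] 55 [551.  -5. 125.]
S [283.0, 175.5] 24 [609.  91. 125.]
S [224.7, 183.8] 119 [643. -83. 125.]
S [288.8, 188.8] 74 [662. 105. 125.]
4.6 [ 578.6 -375.   180.2] [-0.29  0.41 -0.02 -0.   -1.15 -1.28] 0.33
```

View pics/sb.png

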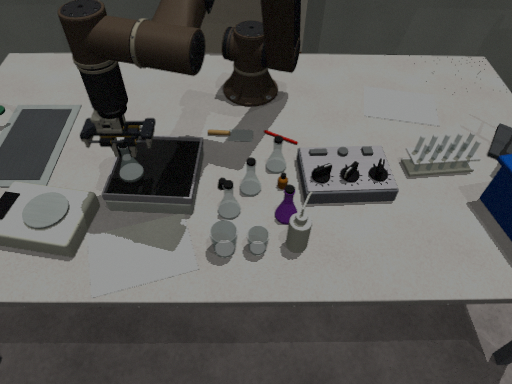

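The flask hangs upright over the platform, base at pixel (131,172), inside the rim. Next I set it down.

Call:
apply_moves:
  increments:
    - [1,[0,0,-1.5],0]
    - [1,[0,0,-2.5],0]
    - [1,[0,0,-2.9],0]
    - [1,[0,0,-2.9],0]
    - [-0.6,[0,0,-2.9],0]
    - [-0.6,[0,0,-2.9],0]
    - [-0.6,[0,0,-2.9],0]
    - [-0.6,[0,0,-2.9],0]

```text
time_s: 5.4
tcp_pos: [579.2, -376.1, 151.9]
ee_rot: [[0.001, -1.0, 0.003], [-0.0, 0.003, 1.0], [-1.0, -0.001, -0.0]]
wrist_force: [0.6, 0.9, -0.0]
gripper_width: 0.634
```

Call:
apply_moves:
  increments:
    - [-1,[0,0,0],0]
    - [-1,[0,0,0],0]
    - [-1,[0,0,4],0]
    - [-1,[0,0,8],0]
    - [-1,[0,3,10],0]
    - [-1,[0.5,8,10],0]
    - [-1,[1.5,13,10],0]
    - [-1,[2.5,18,10],0]

```text
time_s: 6.2
tcp_pos: [603.5, -196.7, 252.0]
ee_rot: [[0.001, -1.0, 0.004], [0.0, 0.004, 1.0], [-1.0, -0.001, 0.0]]
wrist_force: [1.4, -0.5, -0.2]
gripper_width: 0.997
```

```bash
python3 look.py c
python3 - <<'E'
from h import *
t=cv2.imread("pics/tc.png");print([ (b[0],b[1],plane("top",[b[0]],202)[0].round()) for b in blobs(t,300,150,420,280,thr=30,amin=30,amax=9000)])
c=cv2.resize(t[140:290,290:440],None,fx=4,fy=4);cv2.imwrite("pics/c2.png",cv2.convertScaleAbs(c,alpha=2))
E
```

```text
T [221.9, 177.2] 110 [628.  87. 132.]
T [286.6, 206.7] 216 [544. -92. 132.]
T [298.8, 173.5] 18 [ 637. -127.  132.]
T [221.4, 231.9] 285 [476.  88. 132.]
T [293.5, 233.8] 188 [ 470. -110.  132.]
S [207.9, 128.9] 61 [ 398. -147.  125.]
S [278.2, 139.5] 50 [449.  86. 125.]
S [301.3, 177.7] 118 [618. 146. 125.]
S [250.7, 161.6] 55 [551.  -5. 125.]
S [283.1, 175.6] 25 [610.  92. 125.]
S [224.8, 183.6] 134 [642. -83. 125.]
S [287.1, 188.2] 92 [660. 100. 125.]
6.3 [ 604.7 -193.2  252. ] [-0.    0.28 -0.04 -0.   -1.25 -1.57] 1.0
[([379.5, 174.0], 122, array([ 624., -333.,  202.])), ([343.5, 180.2], 365, array([ 608., -236.,  202.])), ([362.7, 199.8], 113, array([ 556., -285.,  202.])), ([333.5, 203.6], 138, array([ 546., -208.,  202.])), ([337.2, 225.5], 338, array([ 490., -216.,  202.])), ([366.5, 234.3], 206, array([ 466., -292.,  202.]))]
```

View pics/c2.png

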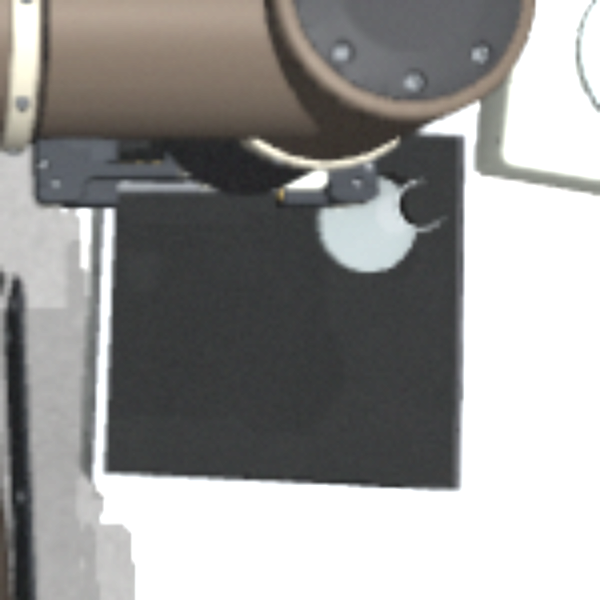

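The first flask stands upright in the far-right part of the platform (crop pixel (368,225)). Next is the far flask at (646,-74).

Call:
apply_moves:
  increments:
    - [-0.5,[1.5,4.5,0],0]
    - [-0.5,[3,9,-1],0]
    - [-0.3,[4.2,12,-3],0]
    - [-0.3,[4.2,12,-8],0]
    - [-0.3,[4.2,12,-13],0]
    - [-0.3,[4.2,12,-17.1],0]
    - [-0.3,[4.2,12,-17.1],0]
    - [1,[4.2,12,-17.1],0]

```text
time_s: 7.1
tcp_pos: [645.9, -78.6, 81.0]
ee_rot: [[-0.001, -1.0, 0.003], [-0.001, 0.003, 1.0], [-1.0, 0.001, -0.001]]
wrist_force: [0.2, 0.4, 0.9]
gripper_width: 0.604
```

Call:
apply_moves:
  increments:
    - [1,[0,0,0],0]
    - [1,[0,0,0],0]
    - [1,[0,0,0],0]
    - [1,[0,0,0],0]
    - [1,[0,0,0],0]
    - [1,[0,0,0],0]
    - [1,[0,0,3],0]
    - [1,[0,0,7],0]

```text
time_s: 7.9
tcp_pos: [643.7, -78.3, 149.0]
ee_rot: [[-0.005, -1.0, 0.004], [-0.0, 0.004, 1.0], [-1.0, 0.005, -0.0]]
wrist_force: [1.0, -0.7, -1.2]
gripper_width: 0.33
```

Call:
apply_moves:
  increments:
    - [1,[0,0,4],0]
    - [1,[-0.5,-2,5],0]
    - [1,[-2,-6,5],0]
    - [1,[-3.5,-10,5],0]
    - [1,[-5,-14,5],0]
    - [1,[-6.5,-17.5,4],0]
    - [1,[-6.7,-18.2,2],0]
    - [1,[-6.7,-18.2,1],0]

```text
time_s: 8.7
tcp_pos: [576.8, -261.4, 159.0]
ee_rot: [[-0.002, -1.0, 0.006], [0.001, 0.006, 1.0], [-1.0, 0.002, 0.001]]
wrist_force: [0.0, 0.9, -1.6]
gripper_width: 0.331
```

Call:
apply_moves:
  increments:
    - [1,[0,0,-0.7],0]
    - [1,[0,0,-0.9],0]
    - [1,[0,0,-0.9],0]
    - [-0.6,[0,0,-0.9],0]
    - [-0.6,[0,0,-0.9],0]
    - [-0.6,[0,0,-0.9],0]
    - [-0.6,[0,0,-0.9],0]
    - [-0.6,[0,0,-0.9],0]

```text
time_s: 9.5
tcp_pos: [578.6, -260.2, 151.6]
ee_rot: [[0.0, -1.0, 0.003], [-0.0, 0.003, 1.0], [-1.0, -0.0, -0.0]]
wrist_force: [-0.0, 0.0, 0.4]
gripper_width: 0.724
```

Call:
apply_moves:
  increments:
    - [-0.6,[0,0,3],0]
    - [-0.6,[0,0,7],0]
    - [-0.6,[0,0,10],0]
    - [-0.6,[-1,4,10],0]
    - [-0.6,[-2,8,10],0]
    - [-0.6,[-4,12,10],0]
    - [-0.6,[-6,16,10],0]
    - [-0.6,[-6,16,10],0]

```text
time_s: 10.3
tcp_pos: [516.8, -96.9, 252.3]
ee_rot: [[0.001, -1.0, -0.0], [0.001, -0.0, 1.0], [-1.0, -0.001, 0.001]]
wrist_force: [-0.0, -0.2, 0.0]
gripper_width: 0.803
```

```bash
python3 look.py d
```

```text
T [215.3, 164.4] 74 [664. 106. 132.]
T [209.4, 191.9] 68 [587. 122. 132.]
T [288.9, 196.4] 15 [573. -99. 132.]
T [295.0, 217.2] 23 [ 515. -115.  132.]
T [226.7, 248.0] 92 [432.  73. 132.]
S [278.2, 139.4] 51 [449.  86. 125.]
S [301.3, 177.6] 121 [618. 146. 125.]
S [250.5, 161.4] 59 [550.  -6. 125.]
S [283.1, 175.6] 25 [610.  92. 125.]
S [222.1, 183.8] 84 [643. -91. 125.]
S [286.6, 187.9] 106 [659.  99. 125.]
10.4 [518.6 -99.3 252.2] [ 0.18  0.1  -0.27  0.   -1.2  -1.75] 0.8
```

View pics/sd.png

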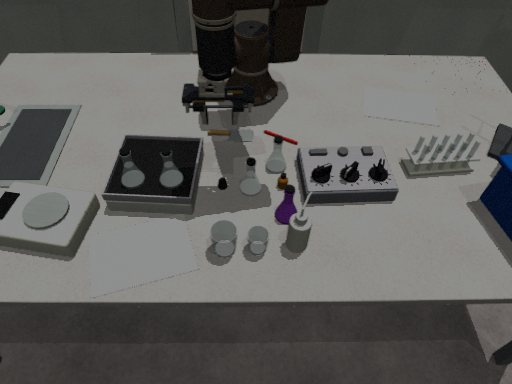

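Two flasks stand upright, at scene pixels (132,170) and (171,170). Next is the one at (552,-5).

Call:
apply_moves:
  increments:
    - [-0.3,[1.7,4.7,0],0]
    - [-0.3,[3.4,9.4,-1],0]
    - [-0.3,[3.4,9.4,-5],0]
    - [-0.3,[3.4,9.4,-9],0]
    - [-0.3,[3.4,9.4,-13],0]
    - [-0.3,[3.4,9.4,-17.1],0]
    - [-0.3,[3.4,9.4,-17.1],0]
    - [1,[3.4,9.4,-17.1],0]

```text
time_s: 11.2
tcp_pos: [553.0, -7.1, 80.5]
ee_rot: [[-0.002, -1.0, 0.004], [-0.001, 0.004, 1.0], [-1.0, 0.002, -0.001]]
wrist_force: [0.6, -1.0, 0.6]
gripper_width: 0.603
```

Call:
apply_moves:
  increments:
    - [1,[0,0,0],0]
    - [1,[0,0,0],0]
    - [1,[0,0,0],0]
    - [1,[0,0,0],0]
    - [1,[0,0,0],0]
    - [1,[0,0,0],0]
    - [1,[0,0,3],0]
    - [1,[0,0,7],0]

```text
time_s: 12.0
tcp_pos: [550.7, -6.5, 149.4]
ee_rot: [[-0.005, -1.0, 0.003], [-0.001, 0.003, 1.0], [-1.0, 0.005, -0.001]]
wrist_force: [1.4, 1.3, -2.1]
gripper_width: 0.336
```

Call:
apply_moves:
  increments:
    - [1,[0,0,4],0]
    - [1,[-2,-2,5],0]
    - [1,[-4,-6,5],0]
    - [1,[-6,-10.5,5],0]
    - [1,[-8,-15,5],0]
    - [1,[-9.1,-19.5,5],0]
    - [1,[-9.1,-24,5],0]
    - [1,[-9.1,-28.5,5],0]

```text
time_s: 12.8
tcp_pos: [460.8, -292.7, 201.1]
ee_rot: [[0.001, -1.0, 0.003], [0.0, 0.003, 1.0], [-1.0, -0.001, 0.0]]
wrist_force: [1.7, 0.4, -0.9]
gripper_width: 0.336
```

Call:
apply_moves:
  increments:
    - [1,[0,-4,0],0]
    - [1,[0,-7,-1],0]
    - [1,[0,-8.5,-3],0]
    - [1,[0,-8.5,-4],0]
    - [1,[0,-8.5,-4.7],0]
    - [1,[0,-8.5,-4.9],0]
    - [1,[0,-8.5,-4.9],0]
    - [-0.6,[0,-8.5,-4.9],0]

```text
time_s: 13.6
tcp_pos: [462.2, -375.7, 152.5]
ee_rot: [[0.001, -1.0, 0.002], [-0.001, 0.002, 1.0], [-1.0, -0.001, -0.001]]
wrist_force: [0.1, 0.0, 1.0]
gripper_width: 0.378
```

Call:
apply_moves:
  increments:
    - [-0.6,[0,0,0],0]
    - [-0.6,[0,0,0],0]
    - [-0.6,[0,0,0],0]
    - [-0.6,[0,0,0],0]
    - [-0.6,[0,0,3],0]
    - [-0.6,[0,0,7],0]
    - [-0.6,[0,0,10],0]
    - [-0.6,[0,4,10],0]

```text
time_s: 14.4
tcp_pos: [463.6, -339.5, 255.8]
ee_rot: [[0.006, -1.0, 0.006], [-0.004, 0.006, 1.0], [-1.0, -0.006, -0.004]]
wrist_force: [0.8, 1.1, -0.4]
gripper_width: 0.801
```

Call:
apply_moves:
  increments:
    - [-0.6,[0,5,0],0]
    - [-0.6,[0,10,0],0]
    - [-0.6,[0,15,0],0]
    - [-0.6,[0,20,0],0]
    - [-0.6,[0,25,0],0]
    - [-0.6,[0,30,0],0]

```text
time_s: 15.0
tcp_pos: [461.2, -34.4, 251.9]
ee_rot: [[0.001, -1.0, 0.003], [0.0, 0.003, 1.0], [-1.0, -0.001, 0.0]]
wrist_force: [1.7, -0.2, -0.2]
gripper_width: 0.798
```

```bash
python3 look.py e
```

```text
T [215.3, 164.4] 74 [664. 106. 132.]
T [219.0, 209.1] 20 [539.  95. 132.]
T [277.9, 213.6] 252 [526. -68. 132.]
T [225.1, 227.0] 303 [490.  78. 132.]
T [279.0, 238.0] 69 [459. -70. 132.]
S [278.2, 139.3] 53 [448.  86. 125.]
S [301.3, 177.8] 130 [619. 146. 125.]
S [283.0, 175.5] 26 [609.  91. 125.]
S [222.0, 183.6] 93 [642. -91. 125.]
S [286.3, 187.7] 112 [658.  98. 125.]
15.1 [461.8 -31.4 252. ] [ 0.36 -0.02 -0.39 -0.   -1.19 -1.93] 0.8
```

View pics/se.png

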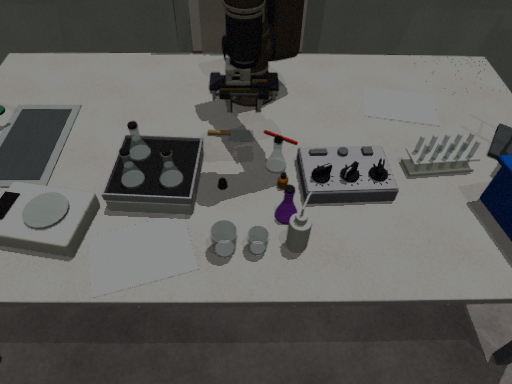

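Three flasks are standing. The last one is at (451,86).

Call:
apply_moves:
  increments:
    - [-0.3,[-0.5,5,0],0]
    - [-0.3,[-1.1,9,-1],0]
    - [-0.3,[-1.1,11.8,-4],0]
    - [-0.3,[-1.1,11.8,-8.5],0]
    - [-0.3,[-1.1,11.8,-13],0]
    - [-0.3,[-1.1,11.8,-17.1],0]
    - [-0.3,[-1.1,11.8,-17.1],0]
    - [1,[-1.1,11.8,-17.1],0]

```text
time_s: 15.9
tcp_pos: [450.9, 81.5, 81.0]
ee_rot: [[-0.001, -1.0, 0.003], [-0.001, 0.003, 1.0], [-1.0, 0.001, -0.001]]
wrist_force: [0.4, -0.4, 1.5]
gripper_width: 0.606
```

Call:
apply_moves:
  increments:
    - [1,[0,0,0],0]
    - [1,[0,0,0],0]
    - [1,[0,0,0],0]
    - [1,[0,0,0],0]
    - [1,[0,0,0],0]
    - [1,[0,0,0],0]
    - [1,[0,0,3],0]
    - [1,[0,0,7],0]

```text
time_s: 16.7
tcp_pos: [448.9, 81.0, 149.8]
ee_rot: [[-0.004, -1.0, 0.003], [-0.002, 0.003, 1.0], [-1.0, 0.004, -0.002]]
wrist_force: [1.0, 0.2, -1.1]
gripper_width: 0.334
```

Run:
```python
from h import *
# console measures from first pictures
t=cv2.imread("pics/top0.png")
for nm,px,z in(("dial L skirt",(95+140/7,180+197/7),72),("dial M",(95+362/7,180+185/7),72),("dial R",(95+585/7,180+175/7),72),("sq",(95+160/7,180+450/7),74),("round",(95+364/7,180+443/7),74),("long",(95+565/7,180+436/7),74),
 ("c bl",(95+35/7,180+542/7),60),("c tl",(95+32/7,180+62/7),60),("c tr",(95+705/7,180+28/7),60),("c br",(95+722/7,180+512/7),60),
 ("zeroL",(95+143/7,180+298/7),60),("zeroM",(95+366/7,180+292/7),60),("zeroR",(95+589/7,180+280/7),60)):
    print(nm,plane("top",[px],z)[0].round())
g=t[180:262,95:205].max(2);hi=(g>135)
import sys
for (u0,v0,u1,v1) in((105,195,128,222),(135,192,160,218),(165,192,192,216)):
    s=t[v0:v1,u0:u1].max(2);print(s.tolist()) if 0 else None
```

```text
dial L skirt [547. 407.  72.]
dial M [552. 312.  72.]
dial R [556. 218.  72.]
sq [441. 395.  74.]
round [445. 309.  74.]
long [447. 225.  74.]
c bl [402. 453.  60.]
c tl [606. 461.  60.]
c tr [619. 170.  60.]
c br [416. 161.  60.]
zeroL [505. 409.  60.]
zeroM [507. 313.  60.]
zeroR [512. 218.  60.]
```

Call:
apply_moves:
  increments:
    - [1,[0,0,4],0]
    - [1,[0.1,-2,5],0]
    - [1,[0.5,-6.5,5],0]
    - [1,[0.8,-11,5],0]
    - [1,[1.1,-15.5,5],0]
    - [1,[1.1,-20,5],0]
    - [1,[1.1,-24.5,5],0]
    - [1,[1.1,-29,5],0]

```text
time_s: 17.5
tcp_pos: [461.0, -209.9, 200.7]
ee_rot: [[0.0, -1.0, 0.003], [0.0, 0.003, 1.0], [-1.0, -0.0, 0.0]]
wrist_force: [0.6, 0.6, -1.1]
gripper_width: 0.331
```

Call:
apply_moves:
  increments:
    - [1,[0,-3,0],0]
    - [1,[0,-5.1,-1],0]
    - [1,[0,-5.1,-3],0]
    - [1,[0,-5.1,-4],0]
    - [1,[0,-5.1,-4.7],0]
    - [1,[0,-5.1,-4.9],0]
    - [1,[0,-5.1,-4.9],0]
    - [-0.6,[0,-5.1,-4.9],0]

```text
time_s: 18.3
tcp_pos: [462.2, -258.9, 152.3]
ee_rot: [[0.001, -1.0, 0.002], [-0.0, 0.002, 1.0], [-1.0, -0.001, -0.0]]
wrist_force: [-0.8, 0.3, -0.7]
gripper_width: 0.379
```

Call:
apply_moves:
  increments:
    - [-0.6,[0,0,0],0]
    - [-0.6,[0,0,0],0]
    - [-0.6,[0,0,0],0]
    - [-0.6,[0,0,0],0]
    - [-0.6,[0,0,3],0]
    - [-0.6,[0,0,7],0]
    - [-0.6,[0,0,10],0]
    - [-0.6,[0,4,10],0]

```text
time_s: 19.1
tcp_pos: [463.8, -221.8, 255.8]
ee_rot: [[0.006, -1.0, 0.006], [-0.003, 0.006, 1.0], [-1.0, -0.006, -0.003]]
wrist_force: [0.6, 0.2, -1.4]
gripper_width: 0.799
```

Call:
apply_moves:
  increments:
    - [-0.6,[0,5,0],0]
    - [-0.6,[0,10,0],0]
    - [-0.6,[0,15,0],0]
    - [-0.6,[0,20,0],0]
    - [-0.6,[0,20,0],0]

```text
time_s: 19.6
tcp_pos: [461.7, -14.4, 251.9]
ee_rot: [[0.001, -1.0, -0.003], [0.001, -0.003, 1.0], [-1.0, -0.001, 0.001]]
wrist_force: [0.1, -1.2, 0.4]
gripper_width: 0.798
```

```bash
python3 look.py f
python3 - <<'E'
from h import *
t=cv2.imread("pics/tf.png");s=cv2.imread("pics/sf.png")
a=cv2.resize(t[180:262,95:205],None,fx=7,fy=7,interpolation=cv2.INTER_CUBIC)
b=cv2.resize(s[110:215,100:215],None,fx=2.5,fy=2.5)
cv2.imwrite("pics/cf.png",cv2.convertScaleAbs(a,alpha=1.7));cv2.imwrite("pics/pf.png",b)
E
```

```text
T [215.3, 164.4] 74 [664. 106. 132.]
T [286.7, 208.1] 43 [541. -92. 132.]
T [219.0, 209.0] 21 [539.  95. 132.]
T [266.5, 216.3] 362 [518. -36. 132.]
T [217.3, 226.2] 218 [492.  99. 132.]
T [297.7, 223.2] 24 [ 499. -122.  132.]
T [264.6, 237.7] 72 [460. -30. 132.]
T [291.3, 247.4] 36 [ 433. -103.  132.]
S [301.2, 177.3] 127 [617. 146. 125.]
S [283.0, 175.5] 26 [609.  91. 125.]
S [222.0, 183.6] 93 [642. -91. 125.]
S [286.3, 187.7] 113 [658.  98. 125.]
19.7 [461.6 -17.9 251.7] [ 0.39 -0.02 -0.4   0.   -1.19 -1.96] 0.8
```

View pics/cf.png

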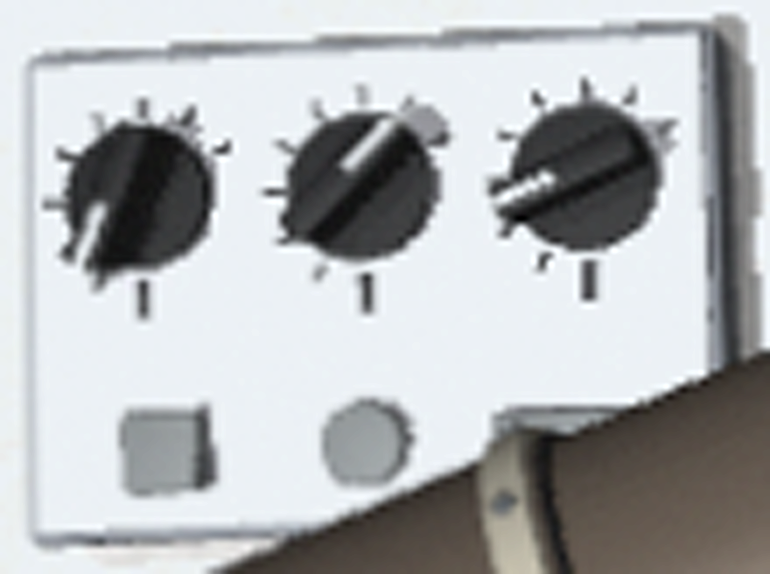

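View pics/sf.png

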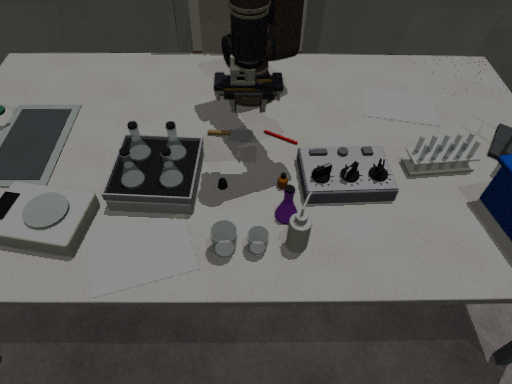

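All four flasks stand upright on the platform, and the console view is clear. From the enhanced crop I read the white-line ends as: left (101,205)→(80,265), middle (347,168)→(390,118), right (553,180)→(497,203).

Run:
```python
from h import *
yaw=2.4
for nm,a,b,c in(("L",(101,205),(80,265),(547,407)),("M",(347,168),(390,118),(552,312)),("R",(553,180),(497,203),(556,218))):
    A,B=plane("top",[(95+p[0]/7,180+p[1]/7) for p in(a,b)],106)
    f=lambda d:(182.4-np.degrees(np.arctan2(d[1],d[0])))%360
    print(nm,A.round(),B.round(),"line",f((B-A)).round(),"fromcentre",f(B[:2]-c).round(),np.linalg.norm(B[:2]-c).round(),f(A[:2]-c).round())
# dials in scene view : predicted pixels
print(proj("scene",[(547,407,72),(552,312,72),(556,218,72)]).round(1))
```

```text
L [541. 411. 106.] [517. 419. 106.] line 20.0 fromcentre 25.0 33.0 40.0
M [556. 310. 106.] [576. 292. 106.] line 223.0 fromcentre 221.0 31.0 213.0
R [551. 225. 106.] [542. 248. 106.] line 70.0 fromcentre 67.0 33.0 56.0
[[377.2 172.5]
 [348.5 173.6]
 [319.8 174.4]]
```

Call:
apply_moves:
  increments:
    - [0,[1,4,0],8]
    - [0,[2,9,0],16]
    - [0,[3,14,0],24]
    - [0,[4,18.5,0],32]
    - [0,[5,23,0],40]
    - [0,[6,28,0],48]
    - [0,[7,33,0],56]
    - [0,[7.5,37,0],64]

```text
time_s: 20.5
tcp_pos: [538.1, 351.4, 250.9]
ee_rot: [[-0.0, -0.438, -0.899], [-0.001, -0.899, 0.438], [-1.0, 0.001, -0.0]]
wrist_force: [0.5, 0.1, -0.2]
gripper_width: 0.503
```

Call:
apply_moves:
  increments:
    - [0,[0.5,3,-1],8]
    - [0,[1,5.4,-3],16]
    - [0,[1,5.4,-5],24]
    - [0,[1,5.4,-7],32]
    - [0,[1,5.4,-9],40]
    - [0,[1,5.4,-11],48]
    - [0,[1,5.4,-12],56]
    - [0,[1,5.4,-12],64]

```text
time_s: 21.3
tcp_pos: [547.1, 402.0, 128.7]
ee_rot: [[-0.003, 0.615, -0.788], [-0.003, -0.788, -0.615], [-1.0, 0.001, 0.004]]
wrist_force: [-0.5, -0.2, -0.1]
gripper_width: 0.503
```

Call:
apply_moves:
  increments:
    - [0,[0,0,0],8]
    - [0,[0,0,0],16]
    - [0,[0,0,0],24]
    - [0,[0,0,0],32]
    - [0,[0,0,0],32]

```text
time_s: 21.8
tcp_pos: [547.8, 403.1, 131.1]
ee_rot: [[-0.0, 0.939, -0.345], [-0.001, -0.345, -0.939], [-1.0, -0.0, 0.001]]
wrist_force: [-0.1, 0.0, 0.5]
gripper_width: 0.502
```

Run:
```python
from h import *
s=bot.camera("scene");x=bot.sense();print(x["tcp_pos"].round(1),x["joints"].round(2),np.degrees(np.arctan2(x["ee_rot"][1,2],x["ee_rot"][0,2])).round(1),x["gripper_width"])
cv2.imwrite("pics/g1.png",cv2.convertScaleAbs(cv2.resize(s[100:210,290:400],None,fx=5.4,fy=5.4,interpolation=cv2.INTER_CUBIC),alpha=1.7))
```

```text
[547.7 403.3 131.1] [ 0.92  0.43 -0.1   0.   -1.04  0.29] -110.5 0.4989751097555593
```

View pics/g1.png

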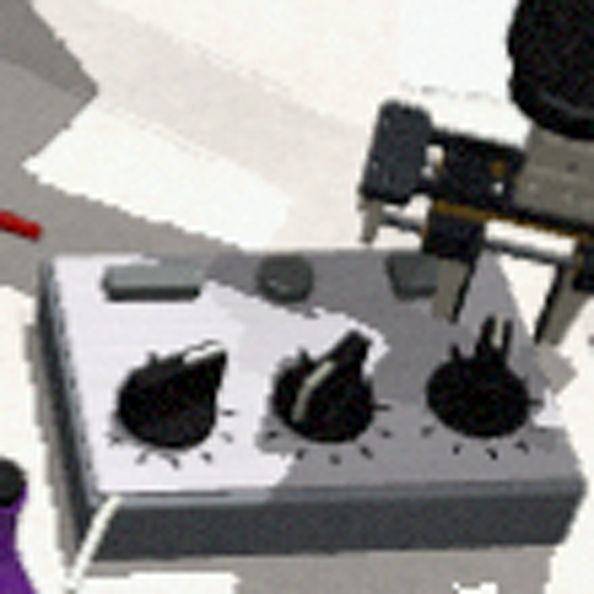

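The fingers straddle the left dial, jaws across its bar. I go down, grip and turn.

Call:
apply_moves:
  increments:
    - [0,[0,0.3,-3],0]
    - [0,[0,0.3,-5.3],0]
    - [0,[0,0.3,-5.4],0]
    - [1,[0,0.3,-5.4],0]
    - [1,[0,0.3,-5.4],0]
    - [1,[0,0.3,-5.4],0]
    - [1,[0,0.3,-5.4],0]
    - [1,[0,0.3,-5.4],0]
  newtons: 12

```text
time_s: 22.65
tcp_pos: [547.6, 409.4, 78.8]
ee_rot: [[0.003, 0.939, -0.345], [0.003, -0.345, -0.939], [-1.0, 0.001, -0.004]]
wrist_force: [2.9, 3.3, 0.7]
gripper_width: 0.182
```

Call:
apply_moves:
  increments:
    - [1,[0,0,0],0]
    - [1,[0,0,0],-4]
    - [1,[0,0,0],-8]

```text
time_s: 22.95
tcp_pos: [547.6, 409.6, 78.8]
ee_rot: [[0.003, 0.88, -0.474], [0.003, -0.474, -0.88], [-1.0, 0.001, -0.004]]
wrist_force: [1.5, 4.4, 1.6]
gripper_width: 0.183
```

```bash
cat > st.py <<'E'
from cell import bot
import numpy as np
x=bot.sense();print(x["tcp_pos"].round(1),x["joints"].round(2),"yaw",np.degrees(np.arctan2(x["ee_rot"][1,2],x["ee_rot"][0,2])).round(1),round(x["gripper_width"],3),x["wrist_force"].round(1),x["ft_torque"].round(2),x["time_s"])
E
python3 st.py
```

```text
[547.6 409.6  78.8] [ 0.93  0.49 -0.15  0.   -0.93  0.15] yaw -118.3 0.183 [1.5 4.4 1.6] [ 1.86 -0.64  0.09] 22.95
```

Call:
apply_moves:
  increments:
    - [1,[0,0.2,0],-8]
    - [1,[0,0.2,0],-16]
    - [1,[0,0.2,0],-24]
    - [1,[0,0.2,0],-32]
    - [1,[0,0.2,0],-40]
    - [1,[0,0.2,0],-48]
    - [1,[0,0.2,0],-56]
    - [1,[0,0.2,0],-64]

```text
time_s: 23.75
tcp_pos: [548.9, 410.5, 78.8]
ee_rot: [[0.004, -0.043, -0.999], [0.002, -0.999, 0.043], [-1.0, -0.002, -0.004]]
wrist_force: [10.4, 1.3, -0.1]
gripper_width: 0.181
```

Call:
apply_moves:
  increments:
    - [1,[0,0,0],-8]
    - [1,[0,0,0],-16]
    - [1,[0,0,0],-24]
    - [1,[0,0,0],-32]
    - [1,[0,0,0],-40]
    - [1,[0,0,0],-48]
    - [1,[0,0,0],-55.3]
    - [1,[0,0,0],-55.3]

```text
time_s: 24.55
tcp_pos: [550.0, 409.8, 78.8]
ee_rot: [[0.005, -0.846, -0.534], [0.001, -0.534, 0.846], [-1.0, -0.005, -0.002]]
wrist_force: [14.5, -2.0, -1.6]
gripper_width: 0.182
```

```bash
python3 st.py
```

```text
[550.  409.8  78.8] [ 0.93  0.49 -0.14  0.   -0.93 -1.94] yaw 122.3 0.182 [14.5 -2.  -1.6] [-0.62 -4.98 -0.04] 24.55
```

Call:
apply_moves:
  increments:
    - [0,[0,0,0],0]
    - [0,[0,0,0],0]
    - [0,[0,0,0],0]
    - [0,[0,0,0],0]
    - [0,[0,0,0],0]
    - [0,[0,0,2],0]
    - [0,[0,0,6],0]
    - [0,[0,0,6],0]

```text
time_s: 25.35
tcp_pos: [548.9, 412.0, 143.4]
ee_rot: [[0.006, -0.842, -0.539], [0.006, -0.539, 0.843], [-1.0, -0.008, 0.001]]
wrist_force: [0.4, 0.6, 1.3]
gripper_width: 0.501
```

```bash
python3 st.py
```

```text
[548.9 412.  143.4] [ 0.93  0.43 -0.08  0.   -1.06 -1.93] yaw 122.6 0.501 [0.4 0.6 1.3] [ 0.12 -0.03  0.02] 25.35
```

Call:
apply_moves:
  increments:
    - [0,[0.3,-4,0],8]
    - [0,[0.6,-8,0],16]
    - [0,[0.6,-9.4,0],24]
    - [0,[0.6,-9.4,0],32]
    - [0,[0.6,-9.4,0],40]
    - [0,[0.6,-9.4,0],48]
    - [0,[0.6,-9.4,0],56]
    - [0,[0.6,-9.4,0],64]

```text
time_s: 26.15
tcp_pos: [552.5, 315.9, 137.5]
ee_rot: [[0.0, 0.119, -0.993], [0.0, -0.993, -0.119], [-1.0, -0.0, -0.0]]
wrist_force: [-0.6, 0.9, -0.3]
gripper_width: 0.499
```

Call:
apply_moves:
  increments:
    - [0,[0,0,0],8]
    - [0,[0,0,0],16]
    - [0,[0,0,0],24]
    - [0,[0,0,0],32]
    - [0,[0,0,0],40]
    - [0,[0,0,0],43.8]
    - [0,[0,0,0],43.8]

```text
time_s: 26.85
tcp_pos: [552.5, 316.0, 137.5]
ee_rot: [[0.0, 0.77, -0.638], [0.0, -0.638, -0.77], [-1.0, -0.0, -0.0]]
wrist_force: [1.1, -0.6, -0.9]
gripper_width: 0.497
```

Run:
```python
from h import *
import st
s=bot.camera("scene")
cv2.imwrite("pics/g2.png",cv2.convertScaleAbs(cv2.resize(s[100:210,290:400],None,fx=5.4,fy=5.4,interpolation=cv2.INTER_CUBIC),alpha=1.7))
```

```text
[552.5 316.  137.5] [ 0.83  0.36 -0.2  -0.   -1.01  0.05] yaw -129.6 0.497 [ 1.1 -0.6 -0.9] [-0.01  0.17 -0.01] 26.85
```

View pics/g2.png

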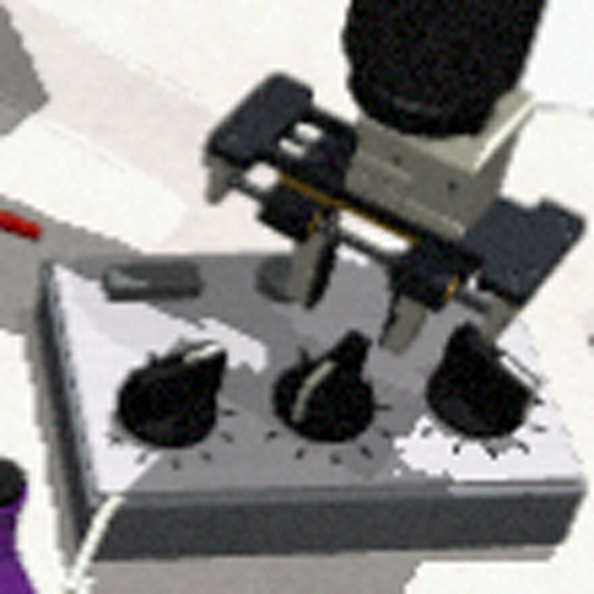

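Run:
```python
from h import *
for ph in(110,120,130,140,150,160):
    a=np.radians(182.4-ph);P=[(550+r*np.cos(a),410+r*np.sin(a),106) for r in(8,31)]
    print(ph,((proj("scene",P)-[290,100])*5.4).round().tolist(),plane("top",[(0,0)],0)[0][0]*0+proj("top",P[1:]).round(1)[0])
t=bot.camera("top");cv2.imwrite("pics/g3.png",cv2.convertScaleAbs(cv2.resize(t[180:262,95:205],None,fx=7,fy=7,interpolation=cv2.INTER_CUBIC),alpha=1.7))
```

```text
110 [[505.0, 359.0], [545.0, 368.0]] [100.1 203. ]
120 [[505.0, 361.0], [544.0, 374.0]] [100.9 201.3]
130 [[504.0, 362.0], [541.0, 380.0]] [101.9 199.7]
140 [[503.0, 364.0], [536.0, 385.0]] [103.2 198.3]
150 [[502.0, 365.0], [530.0, 389.0]] [104.7 197.1]
160 [[500.0, 365.0], [523.0, 392.0]] [106.4 196.3]
```

View pics/g3.png

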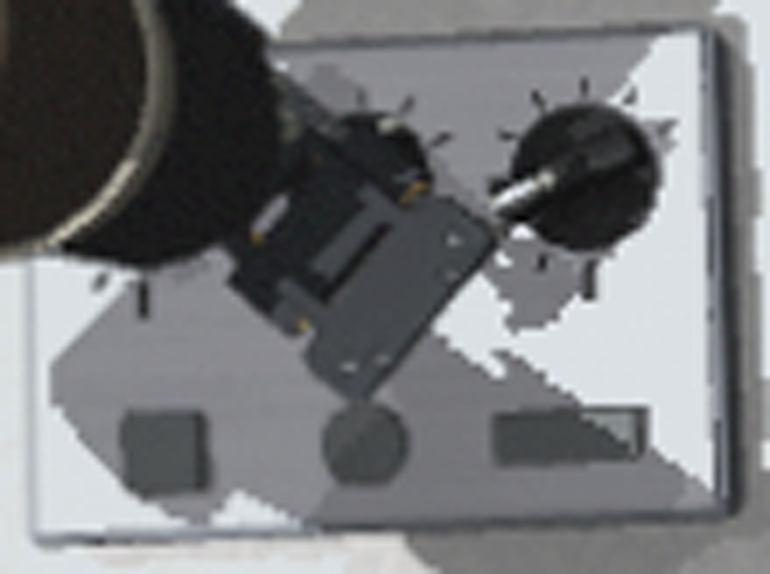

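The left dial reads about 140–150° in the scene view, near 5. I'll check it from the top once the arm is clear. Now the middle dial.

Call:
apply_moves:
  increments:
    - [0,[0.2,-0.1,-4],0]
    - [0,[0.2,-0.1,-5.9],0]
    - [0,[0.2,-0.1,-5.9],0]
    - [1,[0.2,-0.1,-5.9],0]
    - [1,[0.2,-0.1,-5.9],0]
    - [1,[0.2,-0.1,-5.9],0]
    - [1,[0.2,-0.1,-5.9],0]
    - [1,[0.2,-0.1,-5.9],0]

```text
time_s: 27.75
tcp_pos: [553.8, 313.5, 79.4]
ee_rot: [[-0.001, 0.769, -0.639], [-0.002, -0.639, -0.769], [-1.0, 0.0, 0.002]]
wrist_force: [-3.8, -4.9, 5.8]
gripper_width: 0.181
```

Call:
apply_moves:
  increments:
    - [1,[0,0,0],0]
    - [1,[0,0,0],8]
    - [1,[0,0,0],16]
    - [1,[0,0,0],24]
    - [1,[0,0,0],32]
    - [1,[0,0,0],40]
    - [1,[0,0,0],48]
    - [1,[0,0,0],56]

```text
time_s: 28.55
tcp_pos: [554.1, 314.3, 79.4]
ee_rot: [[-0.0, 0.958, 0.286], [-0.0, 0.286, -0.958], [-1.0, -0.001, 0.0]]
wrist_force: [-3.9, -1.4, 4.8]
gripper_width: 0.179
```

Call:
apply_moves:
  increments:
    - [1,[0,0,0],8]
    - [1,[0,0,0],16]
    - [1,[0,0,0],24]
    - [1,[0,0,0],32]
    - [1,[0,0,0],40]
    - [1,[0,0,0],48]
    - [1,[0,0,0],56]
    - [1,[0,0,0],64]

```text
time_s: 29.35
tcp_pos: [553.3, 315.0, 79.3]
ee_rot: [[-0.001, 0.163, 0.987], [0.0, 0.987, -0.163], [-1.0, 0.0, -0.001]]
wrist_force: [-8.7, 2.2, 5.9]
gripper_width: 0.184
```

Call:
apply_moves:
  increments:
    - [1,[0,0,0],8]
    - [1,[0,0,0],16]
    - [1,[0,0,0],24]
    - [1,[0,0,0],32]
    - [1,[0,0,0],40]
    - [1,[0,0,0],42]
    - [1,[0,0,0],42]

```text
time_s: 30.05
tcp_pos: [552.6, 314.9, 79.3]
ee_rot: [[-0.002, -0.536, 0.844], [-0.0, 0.844, 0.536], [-1.0, 0.001, -0.002]]
wrist_force: [-11.0, 1.5, 9.1]
gripper_width: 0.182
```

```bash
python3 st.py
```

```text
[552.6 314.9  79.3] [ 0.82  0.42 -0.26 -0.   -0.9   2.89] yaw 32.4 0.182 [-11.    1.5   9.1] [ 0.36  3.95 -0.03] 30.05
```

Call:
apply_moves:
  increments:
    - [0,[0,0,0],0]
    - [0,[0,0,0],0]
    - [0,[0,0,0],0]
    - [0,[0,0,0],0]
    - [0,[0,0,0],0]
    - [0,[0,0,2],0]
    - [0,[0,0,6],0]
    - [0,[0,0,6],0]

```text
time_s: 30.85
tcp_pos: [557.3, 316.7, 143.9]
ee_rot: [[0.007, -0.535, 0.845], [0.005, 0.845, 0.535], [-1.0, 0.0, 0.008]]
wrist_force: [0.4, 0.4, -0.1]
gripper_width: 0.5
```

Call:
apply_moves:
  increments:
    - [0,[0.2,-4,0],-5]
    - [0,[0.4,-8,0],-9]
    - [0,[0.4,-9.5,0],-9]
    - [0,[0.4,-9.5,0],-9]
    - [0,[0.4,-9.5,-4],-9]
    - [0,[0.4,-9.5,-6],-9]
    - [0,[0.4,-9.5,-6],-9]

```text
time_s: 31.55
tcp_pos: [557.0, 219.4, 75.5]
ee_rot: [[-0.004, -0.396, 0.918], [-0.003, 0.918, 0.396], [-1.0, -0.001, -0.005]]
wrist_force: [0.2, 0.1, 0.2]
gripper_width: 0.499
```

Call:
apply_moves:
  increments:
    - [1,[0,0,0],0]
    - [1,[0,0,0],0]
    - [1,[0,0,0],0]
    - [1,[0,0,0],0]
    - [1,[0,0,0],0]
    - [1,[0,0,0],0]

```text
time_s: 32.15
tcp_pos: [557.1, 219.3, 79.0]
ee_rot: [[-0.002, -0.396, 0.918], [-0.001, 0.918, 0.396], [-1.0, 0.0, -0.002]]
wrist_force: [-8.0, -1.1, 4.7]
gripper_width: 0.182
```

```bash
python3 st.py
```

```text
[557.1 219.3  79. ] [ 0.7   0.37 -0.34 -0.   -0.86  2.85] yaw 23.3 0.182 [-8.  -1.1  4.7] [-0.31  2.67  0.03] 32.15
```

Gripped. I turn it -141° to yaw 62.4 (mod 180).

Call:
apply_moves:
  increments:
    - [1,[0,0,0],-8]
    - [1,[0,0,0],-16]
    - [1,[0,0,0],-24]
    - [1,[0,0,0],-32]
    - [1,[0,0,0],-40]
    - [1,[0,0,0],-48]
    - [1,[0,0,0],-56]
    - [1,[0,0,0],-64]

```text
time_s: 32.95
tcp_pos: [557.2, 219.2, 79.0]
ee_rot: [[-0.002, 0.656, 0.754], [-0.001, 0.754, -0.656], [-1.0, -0.002, -0.001]]
wrist_force: [-6.4, -1.2, 4.5]
gripper_width: 0.184
```

Call:
apply_moves:
  increments:
    - [1,[0,0,0],-8]
    - [1,[0,0,0],-16]
    - [1,[0,0,0],-24]
    - [1,[0,0,0],-32]
    - [1,[0,0,0],-40]
    - [1,[0,0,0],-48]
    - [1,[0,0,0],-56]
    - [1,[0,0,0],-64]

```text
time_s: 33.75
tcp_pos: [557.3, 219.1, 79.0]
ee_rot: [[-0.002, 0.966, -0.259], [-0.001, -0.259, -0.966], [-1.0, -0.002, 0.001]]
wrist_force: [-6.5, -1.4, 4.3]
gripper_width: 0.182
```

Call:
apply_moves:
  increments:
    - [1,[0,0,0],-8]
    - [1,[0,0,0],-13]
    - [1,[0,0,0],-13]

```text
time_s: 34.05
tcp_pos: [557.2, 219.1, 79.1]
ee_rot: [[-0.002, 0.884, -0.468], [-0.001, -0.468, -0.884], [-1.0, -0.001, 0.002]]
wrist_force: [-5.8, -1.6, 5.2]
gripper_width: 0.181
```

```bash
python3 st.py
```

```text
[557.2 219.1  79.1] [ 0.7   0.37 -0.34 -0.   -0.86  0.38] yaw -117.9 0.181 [-5.8 -1.6  5.2] [-0.53  2.4  -0.07] 34.05
```

Call:
apply_moves:
  increments:
    - [0,[0,0,0],0]
    - [0,[0,0,0],0]
    - [0,[0,0,0],0]
    - [0,[0,0,0],0]
    - [0,[0,0,0],0]
    - [0,[0,0,2],0]
    - [0,[0,0,6],0]
    - [0,[0,0,8],0]

```text
time_s: 34.85
tcp_pos: [559.7, 220.3, 161.3]
ee_rot: [[0.003, 0.886, -0.464], [0.001, -0.464, -0.886], [-1.0, 0.002, -0.002]]
wrist_force: [1.0, 1.8, -0.2]
gripper_width: 0.497
```

Call:
apply_moves:
  increments:
    - [0,[-2,-5,2],0]
    - [0,[-4,-10,4],0]
    - [0,[-7,-15,4],0]
    - [0,[-10,-19,4],0]
    - [0,[-10,-24,4],0]
    - [0,[-10,-24,4],0]

```text
time_s: 35.45
tcp_pos: [456.8, -22.8, 199.0]
ee_rot: [[0.001, 0.885, -0.465], [0.0, -0.465, -0.885], [-1.0, 0.001, -0.001]]
wrist_force: [1.0, 0.1, 0.7]
gripper_width: 0.499
```

```bash
python3 st.py
python3 - <<'E'
from h import *
t=bot.camera("top");cv2.imwrite("pics/tg4.png",t);cv2.imwrite("pics/g4.png",cv2.convertScaleAbs(cv2.resize(t[180:262,95:205],None,fx=7,fy=7,interpolation=cv2.INTER_CUBIC),alpha=1.7))
E
```

```text
[456.8 -22.8 199. ] [ 0.38  0.01 -0.49 -0.   -1.07  0.7 ] yaw -117.7 0.499 [1.  0.1 0.7] [ 0.    0.02 -0.01] 35.45
```

View pics/g4.png

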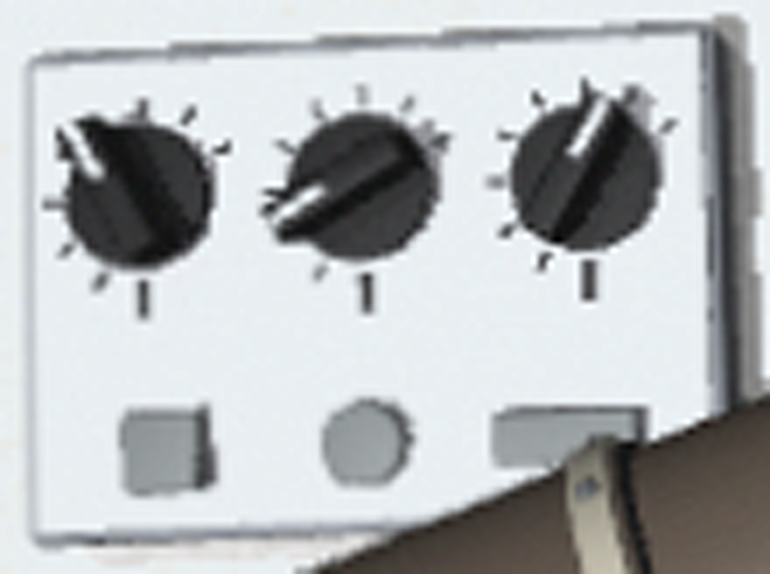

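The crop shows left line (98,175)→(65,127), about 148°; middle (323,188)→(272,215), about 62°; right (575,153)→(605,97), about 210°. So the dials read 5-2-7, and I can go to the square key at about (442,395), fingers shut.

Call:
apply_moves:
  increments:
    - [1,[0,4.5,0],0]
    - [1,[0,9,0],0]
    - [1,[0,14,0],0]
    - [1,[0,19,0],0]
    - [1,[-0.5,24,0],0]
    - [1,[-0.8,29,0],0]
    - [1,[-1,34,0],0]
    - [1,[-1.3,38,0],0]

```text
time_s: 36.3
tcp_pos: [445.1, 362.7, 198.4]
ee_rot: [[0.0, 0.886, -0.464], [0.0, -0.464, -0.886], [-1.0, 0.0, -0.0]]
wrist_force: [0.3, -0.1, 0.5]
gripper_width: 0.008
```

Call:
apply_moves:
  increments:
    - [1,[-0.2,3.8,-2],0]
    - [1,[-0.2,3.8,-6],0]
    - [1,[-0.2,3.8,-9],0]
    - [1,[-0.2,3.8,-10],0]
    - [1,[-0.2,3.8,-10],0]
    - [1,[-0.2,3.8,-10],0]

```text
time_s: 36.9
tcp_pos: [444.3, 398.5, 99.9]
ee_rot: [[0.001, 0.886, -0.464], [0.001, -0.464, -0.886], [-1.0, 0.001, -0.002]]
wrist_force: [-0.4, -0.1, 0.7]
gripper_width: 0.007
```

```bash
python3 st.py
```

```text
[444.3 398.5  99.9] [ 1.06  0.34 -0.33  0.   -0.9   0.03] yaw -117.7 0.007 [-0.4 -0.1  0.7] [-0.01  0.15  0.03] 36.9
```

Call:
apply_moves:
  increments:
    - [1,[-0.1,-0.3,-1.5],0]
    - [1,[-0.1,-0.3,-2.4],0]
    - [1,[-0.1,-0.3,-3],0]
    - [1,[-0.1,-0.3,-3.4],0]
    - [1,[-0.1,-0.3,-3.4],0]
    - [1,[-0.1,-0.3,-3.4],0]
    - [1,[-0.1,-0.3,-3.4],0]

```text
time_s: 37.6
tcp_pos: [443.2, 395.3, 68.0]
ee_rot: [[0.002, 0.886, -0.464], [0.001, -0.464, -0.886], [-1.0, 0.001, -0.002]]
wrist_force: [-7.9, -5.3, 23.4]
gripper_width: 0.006
```

Fully down (tip at z 68.0, 23 N). Next I release and go to the long key.

Call:
apply_moves:
  increments:
    - [1,[0,0,2],0]
    - [1,[0,0,4],0]
    - [1,[0.2,-4,4],0]
    - [1,[0.3,-8.5,4],0]
    - [1,[0.5,-13,4],0]
    - [1,[0.6,-17,4],0]
    - [1,[0.6,-17,3.5],0]
    - [1,[0.6,-17,3.4],0]

```text
time_s: 38.4
tcp_pos: [449.0, 224.3, 99.0]
ee_rot: [[0.001, 0.885, -0.466], [0.001, -0.466, -0.885], [-1.0, 0.0, -0.001]]
wrist_force: [-0.3, 0.5, 0.5]
gripper_width: 0.004
```

```bash
python3 st.py
```

```text
[449.  224.3  99. ] [ 0.86  0.2  -0.54  0.   -0.83  0.23] yaw -117.8 0.004 [-0.3  0.5  0.5] [-0.01  0.19  0.02] 38.4
```

Call:
apply_moves:
  increments:
    - [1,[0,0,-1.5],0]
    - [1,[0,0,-2.4],0]
    - [1,[0,0,-3],0]
    - [1,[0,0,-3.3],0]
    - [1,[0,0,-3.3],0]
    - [1,[0,0,-3.3],0]
    - [1,[0,0,-3.3],0]

```text
time_s: 39.1
tcp_pos: [448.9, 225.8, 67.8]
ee_rot: [[0.001, 0.886, -0.463], [0.0, -0.463, -0.886], [-1.0, 0.001, -0.001]]
wrist_force: [-10.9, -2.9, 27.8]
gripper_width: 0.003
```

Long key fully down (z 67.8). Now the round key, +85 mm in y.

Call:
apply_moves:
  increments:
    - [1,[0,0,2],0]
    - [1,[0,0,4],0]
    - [1,[-0.2,4,4],0]
    - [1,[-0.3,8.5,4],0]
    - [1,[-0.3,8.5,3.7],0]
    - [1,[-0.3,8.5,3.5],0]
    - [1,[-0.3,8.5,3.5],0]

```text
time_s: 39.8
tcp_pos: [445.0, 309.3, 99.7]
ee_rot: [[-0.001, 0.886, -0.464], [-0.001, -0.464, -0.886], [-1.0, -0.0, 0.002]]
wrist_force: [-0.5, -0.0, -0.3]
gripper_width: 0.009
```

Call:
apply_moves:
  increments:
    - [1,[0,0,-1.5],0]
    - [1,[0,0,-2.5],0]
    - [1,[0,0,-3.1],0]
    - [1,[0,0,-3.4],0]
    - [1,[0,0,-3.4],0]
    - [1,[0,0,-3.4],0]
    - [1,[0,0,-3.4],0]

```text
time_s: 40.5
tcp_pos: [445.4, 308.9, 68.1]
ee_rot: [[-0.0, 0.886, -0.464], [-0.001, -0.464, -0.886], [-1.0, 0.0, 0.001]]
wrist_force: [-6.5, -4.9, 17.9]
gripper_width: 0.011
```

Call:
apply_moves:
  increments:
    - [1,[0,0,2],0]
    - [1,[0,0,5],0]
    - [1,[0,0,10],0]
    - [1,[0,-5,13],0]
    - [1,[0,-10,14],0]
    - [1,[0,-15,14],0]
    - [1,[0,-20,14],0]
    - [1,[0,-25,14],0]

```text
time_s: 41.3
tcp_pos: [445.0, 66.4, 206.9]
ee_rot: [[0.001, 0.886, -0.464], [0.001, -0.464, -0.886], [-1.0, 0.001, -0.001]]
wrist_force: [1.2, -0.1, -0.8]
gripper_width: 0.007
```

Call:
apply_moves:
  increments:
    - [1,[0,-3,0],0]
    - [1,[0,-6,0],0]
    - [1,[0,-6,0],0]
    - [1,[0,-6,0],0]

```text
time_s: 41.7
tcp_pos: [445.4, 7.7, 206.5]
ee_rot: [[0.0, 0.885, -0.467], [0.0, -0.467, -0.885], [-1.0, 0.0, -0.0]]
wrist_force: [-0.5, 0.1, -0.2]
gripper_width: 0.002
```

```bash
python3 st.py
python3 - <<'E'
from h import *
t=bot.camera("top");s=bot.camera("scene")
a=cv2.resize(t[180:262,95:205],(600,447),interpolation=cv2.INTER_CUBIC)
b=cv2.resize(s[110:265,90:400],None,fx=2,fy=2)
cv2.imwrite("pics/end.png",cv2.convertScaleAbs(a,alpha=1.7));cv2.imwrite("pics/ends.png",cv2.convertScaleAbs(b,alpha=1.5))
E
```

```text
[445.4   7.7 206.5] [ 0.46 -0.01 -0.5  -0.   -1.09  0.62] yaw -117.8 0.002 [-0.5  0.1 -0.2] [-0.05  0.14  0.  ] 41.7
```

View pics/end.png

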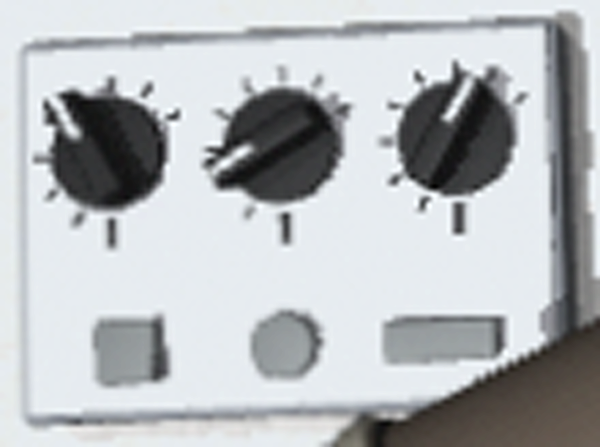

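View pics/ends.png

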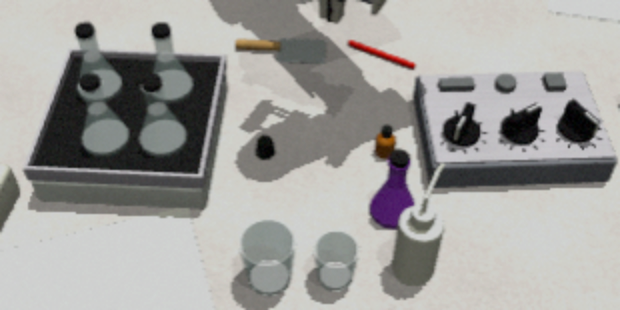

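The final views show all four flasks upright inside the rim, the dials still on 5-2-7, the keys up, and the beakers and wash bottle where they were.

```bash
python3 -c "
from cell import bot
print(bot.close_job())"
```

```text
the job is handed in; nothing more can be done
None
```

I moved all four clear flasks to the shaker platform, set the dials to 5-2-7, then pressed the square, long and round keys in that order. The job was handed in at about 42 s. It reports no verdict, so the result rests on my own checks.

- **Flasks:** the last pictures show all four upright inside the rim and released. I saw no sign of a flask being knocked aside during the run.
- **Dials:** the gripper's final angles put them at about 150°, 60° and 210°. The camera gave about 148°, 62–64° and 210°, so the two methods differ by up to 4° on the middle dial; the tolerance is 8.6°. An earlier angled view of the left dial suggested about 140°, but the later top view did not bear that out.
- **Keys:** each press ended with the fingertips at z about 68 mm, the bottom of the key's travel, at 18–28 N. All three keys are up again.
- **Left alone:** the beakers, wash bottle, purple flask, amber bottle and loose stopper were not touched. The arm finished clear of everything.

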